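Unload the plating jig into the sorting carousel

TASK

Press the round release button on the contact jig so that its clear lid springs fully open, then turn the grey cover of the sorting carousel by its upright post until the cut-out sits squarely over the compartment marked by the steel fin. Then take the plated drawer pull out of the jig and lower it through the cut-out so that it lies inside that compartment, letting go only just above the cover. Leave the lid open and the cut-out over that compartment, and do not disturb the tank, the tub or the brush.

Things in the scene. Friction and masses are not known exactly. Their poses are not given: they have to be found in the camera images.
- carousel: Round white sorting carousel, 176 mm across, 46 mm high, fixed. Origin: centre of its underside, on its axis. 6 equal compartments from hub (radius 26 mm) to outer wall (inner radius 84 mm), floors 10 mm above the bench. Its +x points along the middle of the marked compartment, whose wall carries the only fin: steel, 10 mm thick, 46 mm high, sticking out radially to 120 mm from the axis.
- marked (a point): Centre of the marked compartment, 58 mm from the carousel's axis, given at the height of the cover's top (52 mm above the bench).
- opening (a point): Centre of the cut-out in the cover, 58 mm from the axis, at the cover's top face. The cut-out is a pie slice 52 degrees wide, from 28 mm radius out to the rim (51 mm wide at this point).
- post (a point): Centre of the top of the round grey post on the cover, diametrically across from the cut-out, 58 mm from the axis: upright, 18 mm in diameter, 30 mm tall, its top 82 mm above the bench. It is round, so it can turn between fingers that grip it and carry it around the axis.
- jig: Grey contact jig, fixed. Origin: underside, below the middle of the lid. Main block 20 mm high, x from -57 to +50 mm, 80 mm wide in y; a 12 mm high front step carries the button, x down to -120 mm. Lid hinge at x = +45 mm, 21 mm above the bench, along y. Copper nest ring (33 mm outside, 27 mm inside, 6 mm high, on the block) at x = -8 mm, y = 0.
- release_top (a point): Centre of the top of the steel release button, 28 mm across, at x = -90 mm in the jig, 34 mm above the bench. It is pressed straight down; travel 6 mm, about 5 N fully down; it frees the lid's latch at about 4 mm. It springs back.
- lid (a joint): Angle of the clear lid, rad: 0 latched shut, 1.9 open at its stop. A clear box 90 x 76 x 39 mm, top 60 mm above the bench when shut; once freed it springs up and back, away from the button, in about a second, and stays leaning 0.32 rad back past upright, up to 120 mm above the bench. A wide gripper clears it with its wide side along the jig's y.
- pull: Plated brass drawer pull, 34 mm tall, standing upright in the jig's nest. Origin: centre of its underside (20 mm above the bench at the start). Foot 24 mm in diameter to 6 mm high, neck 14 mm, cylindrical head 24 mm in diameter from 20 to 34 mm above its underside. About 80 g (varies).
- pull_mid (a point): Middle of the drawer pull, on its axis 17 mm above its underside.
- tank: Bystander: off-white lidded tank, 88 x 118 x 131 mm. Origin: centre of its underside.
- tub: Bystander: clear open tub, 85 x 85 x 110 mm. Origin: centre of its underside.
- brush: Bystander: small brush lying on the bench, 170 mm long along its x. Origin: middle, underside.
- dial (a joint): Turn of the flat grey cover about the carousel's vertical axis, rad, counter-clockwise from above; the cut-out is over the marked compartment at 0 and equally at 6.283 (stops at -0.6 and 6.88). Disc of 180 mm, 5 mm thick, 47 to 52 mm above the bench. The pivot is stiff (0.06 N m) and stays where it is left.
Mind the look-alikes: they are no part of the job. What is meant by the carousel is not green or yellow, and is the larger of those in its own colour.

How it is judged:
By the outcome, as a careful person would: the job done as asked, in the order asked, and still so for the second after the job is handed in, with the robot touching nothing.
It also fails if it takes over 72 s, if anything falls off the work surface, if the arm or the gripper's body presses on something with over 40 N, if the wrist force passes 120 N, or if a joint passes its speed limit or range.

ROBOT

A 6-joint arm with a two-finger parallel gripper is mounted at the origin on the work surface. World frame = base frame: x ahead of the robot, y to its left, z up, the work surface at z = 0. Lengths are in m, angles in rad, forces in N, time in s.
With the tool pointing down it reaches from about 0.35 to 0.775 m from the base axis. Payload 7.3 kg.
Tool frame: the origin (TCP) lies on the mounting face of the last link; the fingertips stand 178 mm ahead of it and the grasp point (between the pads) lies 159 mm ahead of it; z points along the fingers, y is the line along which they close (so a half turn about z gives the same grasp; the last joint's range is limited). The gripper opens to 92 mm and grips with 3 to 60 N. Pads are 19 mm wide; open, the fingers measure 130 mm over their backs; the gripper's body (75 mm by 190 mm) begins 47 mm behind the grasp point.
Start: joints at [0.956, 0.342, 1.524, -0, 1.275, -0.146], TCP at [0.237, 0.468, 0.405] pointing down, gripper open.
Joint ranges: [-2.53, 2.53], [-0.77, 2.02], [0.04, 2.7], [-1, 4.14], [0.28, 2.66], [-3.11, 3.11]. Speed limits (rad/s): [2.57, 2.57, 3.14, 3.14, 3.14, 3.14].

INTERFACE

Orientations are given as a unit quaternion [w, x, y, z].
In Python, from bench import manip gives the robot as it stands.
- The arm moves only by the tool play_rows, never from a script. Its argument "motion" is a list of rows, each a list of 4 numbers: the shift along the world's x, y, z in cm, then the turn about the world's z in rad. In form: [[x, y, z, twist], ...]. A call has exactly 10 rows; each row shifts and turns the commanded pose from where the row before left it; what a row does not reach is not made up. A row lasts 1/12 s, in which the tool goes at most 41.7 mm and 7.16 degrees, less where a joint would pass 70% of its speed; a pose out of reach is approached as far as the arm can. A call is refused whole if a number of a shift passes 4.17 or a number of a turn 0.125, either way. A call with a gripper value outside its range is refused whole. "fingers" is the closure, from 0 (fully open) to 1 (shut), set as the call begins (left out, the last holds). The fingers move at their own pace and stop on an object; the grip force is fixed at half the most. Time passes only in rows, so rows that do not move let the fingers close, or fill a call up. It gives the time, the measured TCP pose, the force, the opening and the grip force at its end, in the units of the state.
- manip.read_state(): the state, without advancing time (a new reading comes with each control period).
- manip.snapshot(name): name is "side" or "top" or "wrist"; returns a dict with "img" (480x640x3 uint8, blue, green, red), "z_map" (480x640 float32, m along the optical axis (not along the pixel's ray), 0 where there is no reading), "mtx" (3x3 intrinsics, pixels), "xyz" and "attitude" of the camera in the world; the wrist camera has in their place "mount" (4x4, takes a point from camera to tool coordinates, whose origin is the TCP and whose axes are the flange's). Camera axes: x right, y up, looking along -z (the intrinsics and any distortion apply to the point x, -y, -z); pixel columns grow to the right and rows downward; lengths in m; the calibration is good to about 2 mm. A picture is of the moment at which its call begins: read the wrist's pose just before it.
- manip.finish_job(): hands the job in; it is judged then, once.
The state is a dict: "time": time; "joints": joint angles; "dq": joint speeds; "tau": joint torques, N m; "ee_pos": TCP position; "tool_rot": TCP orientation; "wrist_force": force on the tool from outside, world axes, zero at the start; "ft_torque": the same for the moment, N m; "width": opening from 0.0 (shut) to 1.0 (fully open); "finger_force": force on a finger pad.
Only numpy, scipy, OpenCV 4.12 (cv2) and the standard library are available. Lean on these libraries where they do the work, as an engineer would, in place of code of your own. Each camera call takes 0.05 s, during which the arm holds its last target. There are 200 camera calls.

## Working session

There is one attempt and no reset: what is moved stays moved. The work goes in short steps, Python scripts to look and compute and a tool call to move; the robot and the scene stay as the last step left them, time stands still between calls to the robot, and variables do not carry over. Pictures are saved under pics/ and viewed, at most 10 in all, crops included, and the job is handed in when it is done.

Besides the shell and the picture viewer there is one more tool, called after "Emit:" by a JSON object that holds its "op" and its "data", one argument or row to a line. play_rows: Moves the arm, as the interface text tells. Its arguments: {"type":"object","properties":{"motion":{"type":"array","items":{"type":"array","items":{"type":"number"}}},"fingers":{"type":"number"}},"required":["motion"]}

```bash
mkdir -p pics; cat > h.py <<'E'
import numpy as np, cv2
from bench import manip
from scipy.spatial.transform import Rotation as R
def q2m(q): q=np.array(q,float); return q if q.shape==(3,3) else R.from_quat([q[1],q[2],q[3],q[0]]).as_matrix()
def cam(name):
    st=manip.read_state(); s=manip.snapshot(name)
    if name=="wrist":
        T=np.eye(4);T[:3,:3]=q2m(st["tool_rot"]);T[:3,3]=st["ee_pos"]
        M=T@np.array(s["mount"]); s["Rm"],s["p"]=M[:3,:3],M[:3,3]
    else: s["Rm"],s["p"]=q2m(s["attitude"]),np.array(s["xyz"])
    return s
def ray(s,u,v):
    K=np.array(s["mtx"]); d=s.get("dist",s.get("distortion"))
    p=cv2.undistortPoints(np.array([[[u,v]]],float),K,None if d is None else np.array(d))[0,0]
    return s["Rm"]@np.array([p[0],-p[1],-1.])
def onz(s,u,v,z):
    d=ray(s,u,v); return s["p"]+d*(z-s["p"][2])/d[2]
def dep(s,u,v): return s["p"]+ray(s,u,v)*s["z_map"][int(v),int(u)]
E
python3 - <<'E'
from h import *
for n in ("top","side","wrist"):
    s=cam(n); cv2.imwrite(f"pics/{n}0.png",s["img"]); print(n,[k for k in s],s["p"],s["Rm"].round(2).tolist(),np.array(s["mtx"]).tolist())
print(manip.read_state())
E
```

```text
top ['img', 'z_map', 'mtx', 'xyz', 'attitude', 'Rm', 'p'] [0.38226267 0.01152044 1.34833659] [[0.0, 0.99, -0.16], [-1.0, 0.0, 0.01], [0.01, 0.16, 0.99]] [[502.9570305906134, 0.0, 321.83665760198346], [0.0, 502.9570305906134, 231.27407261626325], [0.0, 0.0, 1.0]]
side ['img', 'z_map', 'mtx', 'xyz', 'attitude', 'Rm', 'p'] [ 0.54130205 -1.00796264  1.33510582] [[1.0, 0.03, -0.02], [-0.04, 0.78, -0.63], [0.0, 0.63, 0.78]] [[552.1776635000796, 0.0, 316.2755886146835], [0.0, 552.1776635000796, 236.52243596877094], [0.0, 0.0, 1.0]]
wrist ['img', 'z_map', 'mtx', 'mount', 'Rm', 'p'] [0.17770766 0.49709231 0.38487648] [[0.45, -0.86, -0.22], [0.89, 0.44, 0.11], [-0.0, -0.25, 0.97]] [[356.148227276223, 0.0, 320.70499150437973], [0.0, 356.148227276223, 243.2764100046728], [0.0, 0.0, 1.0]]
{'time': 0.15, 'joints': array([ 9.56001069e-01,  3.42549932e-01,  1.52474546e+00,  6.81045650e-07,
        1.27541547e+00, -1.45949332e-01]), 'dq': array([ 0.00171546, -0.00299237, -0.00215817, -0.00085656, -0.00066137,
       -0.00076357]), 'tau': array([ 1.51738608e-03, -4.31469190e+01, -2.44353300e+01,  7.18968990e-02,
        5.37407468e-02, -5.65096821e-05]), 'ee_pos': array([0.23712925, 0.46829586, 0.40422932]), 'tool_rot': array([-2.07877927e-04,  2.32281830e-01,  9.72648363e-01, -5.19019641e-04]), 'wrist_force': array([ 0.34617018, -0.14606992,  1.23602801]), 'ft_torque': array([ 0.04706156, -0.05184803,  0.00417466]), 'finger_force': 0.0, 'width': 0.9992221424593295}
```

View pics/top0.png

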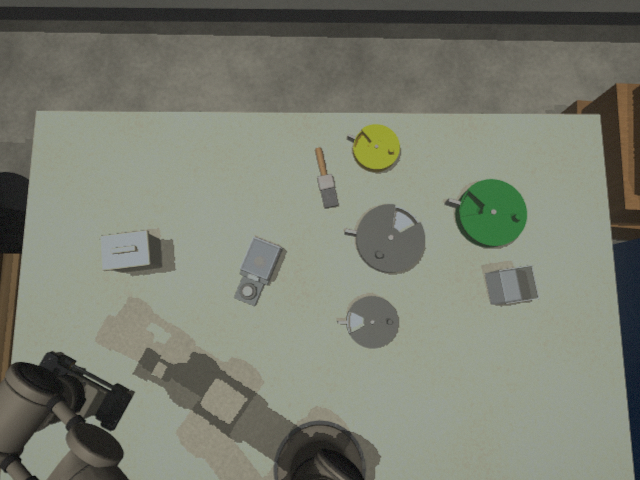

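View pics/side0.png

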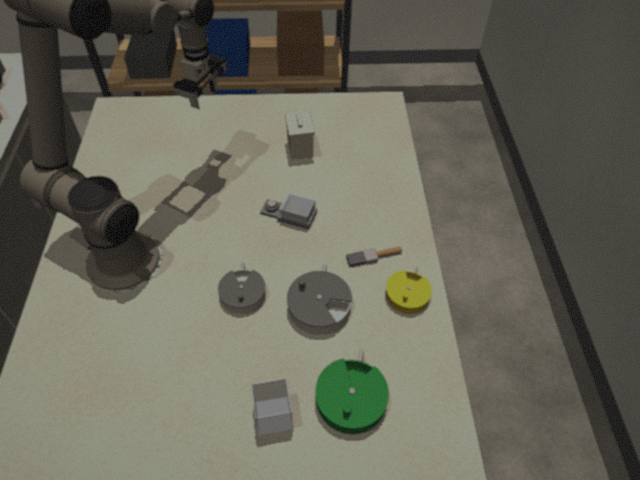

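The top view shows the larger grey carousel at (391,239), with its fin at (350,232), cut-out at (404,220) and post at (379,255). The jig lid is at (262,258) and the button at (248,291). The smaller grey carousel at (373,322) is the decoy.

```bash
python3 - <<'E'
from h import *
s=cam("top")
for n,u,v,z in [("car",391,239,.052),("finend",347,231,.046),("open",404,220,.052),("post",379,254,.082),("button",248,291,.034),("lid",263,258,.06),("tank",126,250,.131),("tub",511,284,.11)]:
    p=onz(s,u,v,z); print(n,p.round(4),np.hypot(*p[:2]).round(3),dep(s,u,v).round(3))
E
```

```text
car [ 0.5785 -0.1873  0.052 ] 0.608 [ 0.578 -0.187  0.055]
finend [ 0.6003 -0.0728  0.046 ] 0.605 [ 0.601 -0.073  0.044]
open [ 0.6292 -0.2226  0.052 ] 0.667 [ 0.637 -0.23   0.009]
post [ 0.5354 -0.1513  0.082 ] 0.556 [ 0.536 -0.151  0.081]
button [0.4436 0.1844 0.034 ] 0.48 [0.444 0.185 0.033]
lid [0.5268 0.1447 0.06  ] 0.546 [0.527 0.145 0.061]
tank [0.5373 0.4695 0.131 ] 0.714 [0.538 0.471 0.128]
tub [ 0.4586 -0.4726  0.11  ] 0.658 [ 0.465 -0.512  0.009]
```

Emit:
{"op": "play_rows", "data": {
  "motion": [
    [1.0, -1.4, -0.2, 0.024],
    [2.0, -2.8, -0.5, 0],
    [2.4, -3.3, -0.6, 0],
    [2.4, -3.3, -0.8, 0],
    [2.4, -3.3, -0.8, 0],
    [2.4, -3.3, -0.8, 0],
    [2.4, -3.3, -0.8, 0],
    [2.4, -3.2, -0.5, 0],
    [1.4, -1.9, -0.3, 0],
    [0.9, -1.4, -0.2, 0]
  ],
  "fingers": 1
}}

```text
time: 1.03
ee_pos: [0.4356, 0.194, 0.3492]
tool_rot: [-0.0, 0.222, 0.975, -0.0]
wrist_force: [-0.8, -0.4, 0.4]
width: 0.325
finger_force: 0.0
```

```bash
python3 - <<'E'
from h import *
s=cam("wrist"); cv2.imwrite("pics/w1.png",s["img"]); np.save("w1z.npy",s["z_map"]); print(manip.read_state()["ee_pos"],manip.read_state()["width"])
import pickle; pickle.dump(s,open("w1.pkl","wb"))
E
```

```text
[0.43642732 0.19295361 0.34899819] 0.27675746949119795
```

View pics/w1.png

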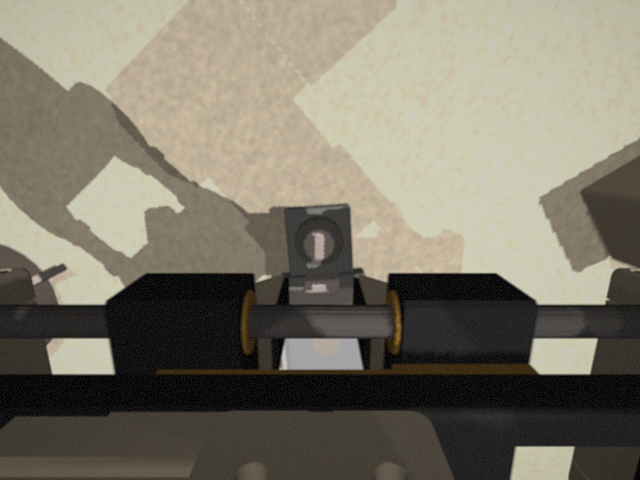

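The button is seen at (318,243), with the step's front corners at (286,209) and (350,204).

```bash
python3 - <<'E'
from h import *
import pickle
s=pickle.load(open("w1.pkl","rb"))
b=onz(s,318,242,.034);print(b,dep(s,318,236))
c1=onz(s,286,209,.012);c2=onz(s,350,204,.012);m=(c1+c2)/2
print(c1,c2,m,np.linalg.norm(c1-c2),"jig ang",np.arctan2(*(c1-c2)[1::-1])-np.pi/2, np.arctan2(*(b-m)[1::-1]),np.linalg.norm((b-m)[:2]))
print(manip.read_state()["ee_pos"])
E
```

```text
[0.44178569 0.18678478 0.034     ] [0.43675122 0.18922163 0.03532908]
[0.40669314 0.17151203 0.012     ] [0.42744103 0.22529979 0.012     ] [0.41706709 0.19840591 0.012     ] 0.0576506540983668 jig ang -3.5097425384149794 -0.43947327048736784 0.027314096182016256
[0.43642732 0.19295361 0.34899819]
```

Emit:
{"op": "play_rows", "data": {
  "motion": [
    [0.2, -0.3, -0.6, 0],
    [0.2, -0.3, -1.4, 0],
    [0, 0, -2.0, 0],
    [0, 0, -2.0, 0],
    [0, 0, -2.0, 0],
    [0, 0, -2.0, 0],
    [0, 0, -1.5, 0],
    [0, 0, -0.9, 0],
    [0, 0, -0.5, 0],
    [0, 0, 0, 0]
  ]
}}

```text
time: 1.92
ee_pos: [0.4377, 0.1908, 0.22]
tool_rot: [-0.001, 0.22, 0.975, -0.0]
wrist_force: [-0.8, -0.2, 0.2]
width: 0.007
finger_force: 0.0
```

Emit:
{"op": "play_rows", "data": {
  "motion": [
    [0.3, -0.35, 0, 0],
    [0, 0, -0.3, 0],
    [0, 0, -0.3, 0],
    [0, 0, -0.3, 0],
    [0, 0, -0.25, 0],
    [0, 0, -0.2, 0],
    [0, 0, 0, 0],
    [0, 0, 0, 0],
    [0, 0, 0, 0],
    [0, 0, 0, 0]
  ]
}}

```text
time: 2.75
ee_pos: [0.4414, 0.1869, 0.2075]
tool_rot: [0.001, 0.221, 0.975, 0.0]
wrist_force: [2.3, -1.0, 4.0]
width: 0.006
finger_force: 2.0
```

Emit:
{"op": "play_rows", "data": {
  "motion": [
    [0, 0, 0.6, 0],
    [0, 0, 1.4, 0],
    [-0.5, 0.2, 2.2, 0],
    [-0.5, 0.2, 2.8, 0],
    [0, 0, 2.8, -0.05],
    [0, 0, 2.4, -0.12],
    [0, 0, 1.4, -0.12],
    [0, 0, 0.4, -0.12],
    [0, 0, 0, -0.12],
    [0, 0, 0, -0.12]
  ],
  "fingers": 0.3
}}

```text
time: 3.58
ee_pos: [0.4306, 0.1909, 0.3477]
tool_rot: [-0.0, 0.523, 0.852, -0.0]
wrist_force: [0.0, -0.2, 0.5]
width: 0.668
finger_force: 0.0
```

```bash
python3 - <<'E'
from h import *
s=cam("wrist");t=cam("top")
a=cv2.resize(t["img"][190:320,220:460],None,fx=3.33,fy=3.33,interpolation=cv2.INTER_CUBIC)
cv2.imwrite("pics/t2.png",a); cv2.imwrite("pics/w2.png",s["img"])
print(manip.read_state()["ee_pos"])
E
```

```text
[0.43067195 0.19089077 0.34722979]
```

View pics/t2.png

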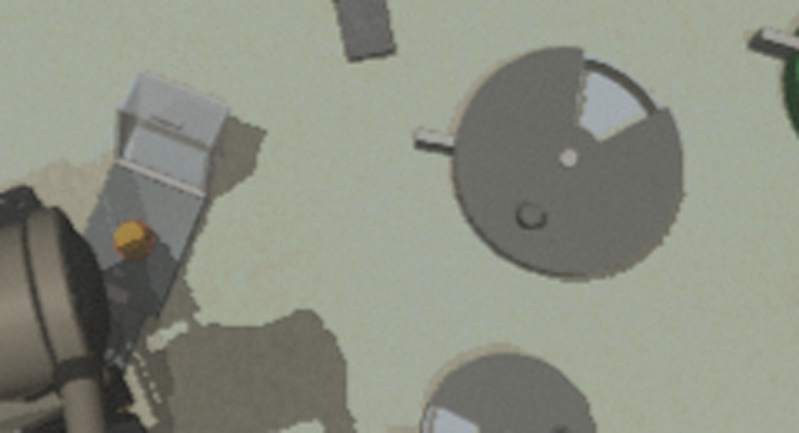

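The lid is open. The pull's head is at crop (134,239), and the carousel's axis pin is at (569,158) with the post at (533,214).

Emit:
{"op": "play_rows", "data": {
  "motion": [
    [0.5, -1.5, 0.3, -0.05],
    [1.0, -3.0, 0.5, -0.06],
    [1.2, -4.0, 0.5, -0.06],
    [1.2, -4.0, 0, -0.06],
    [1.2, -4.0, 0, -0.06],
    [1.2, -4.0, 0, -0.06],
    [1.2, -4.0, 0, -0.06],
    [1.2, -4.0, 0, -0.06],
    [1.0, -3.7, 0, 0],
    [0.8, -2.0, 0, 0]
  ]
}}

```text
time: 4.52
ee_pos: [0.536, -0.1541, 0.3598]
tool_rot: [-0.0, 0.704, 0.71, -0.0]
wrist_force: [-0.2, 0.7, 0.0]
width: 0.699
finger_force: 0.0
```

```bash
python3 - <<'E'
from h import *
import pickle
s=cam("wrist"); cv2.imwrite("pics/w3.png",s["img"]); pickle.dump(s,open("w3.pkl","wb"))
t=cam("top"); print(manip.read_state()["ee_pos"])
for n,u,v,z in [("car",390.9,237.4,.052),("fin",345.2,231.7,.046),("post",380.1,254.3,.082),("pull",260.2,261.8,.054)]: print(n,onz(t,u,v,z).round(4))
E
```

```text
[ 0.5363383  -0.15361226  0.35945188]
car [ 0.5828 -0.1871  0.052 ]
fin [ 0.5984 -0.068   0.046 ]
post [ 0.5346 -0.1541  0.082 ]
pull [0.5176 0.1523 0.054 ]
```

View pics/w3.png

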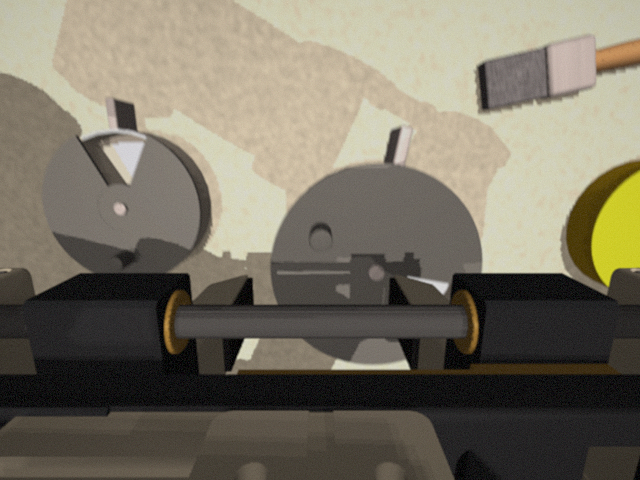

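The axis pin is at (376,272), the post top at about (321,232), and the fin's pale top runs from (404,128) to (398,163).

```bash
python3 - <<'E'
from h import *
import pickle
s=pickle.load(open("w3.pkl","rb"))
im=s["img"]
cv2.imwrite("pics/w3c.png",cv2.resize(im[110:290,260:500],None,fx=3.3,fy=3.3,interpolation=cv2.INTER_CUBIC))
for n,u,v,z in [("axis",376,272,.052),("finend",404,128,.046),("finb",398,163,.046),("post",321,233,.082)]: print(n,onz(s,u,v,z).round(4),dep(s,u,v).round(4))
# rim ellipse: visible upper rim by cover depth
h=np.array([[dep(s,u,v)[2] for u in range(640)] for v in range(100,270)])
m=((h>.047)&(h<.058)).astype(np.uint8); m[:,:235]=0;m[:,510:]=0
P=[]
for i in range(70,140):
    c=np.where(m[i])[0]
    if len(c)>30: P+= [onz(s,c[0]-.5,i+100,.052)[:2],onz(s,c[-1]+.5,i+100,.052)[:2]]
P=np.array(P); A=np.c_[2*P,np.ones(len(P))]; x=np.linalg.lstsq(A,(P**2).sum(1),rcond=None)[0]
print("rim fit",x[:2],np.sqrt(x[2]+x[0]**2+x[1]**2))
E
```

```text
axis [ 0.5831 -0.1882  0.052 ] [ 0.5825 -0.1869  0.0558]
finend [ 0.6005 -0.0705  0.046 ] [ 0.6003 -0.0705  0.0471]
finb [ 0.5975 -0.0974  0.046 ] [ 0.5962 -0.0972  0.0521]
post [ 0.5358 -0.1476  0.082 ] [ 0.5358 -0.1474  0.0829]
rim fit [ 0.58197045 -0.18582942] 0.09002277851131052
```

View pics/w3c.png

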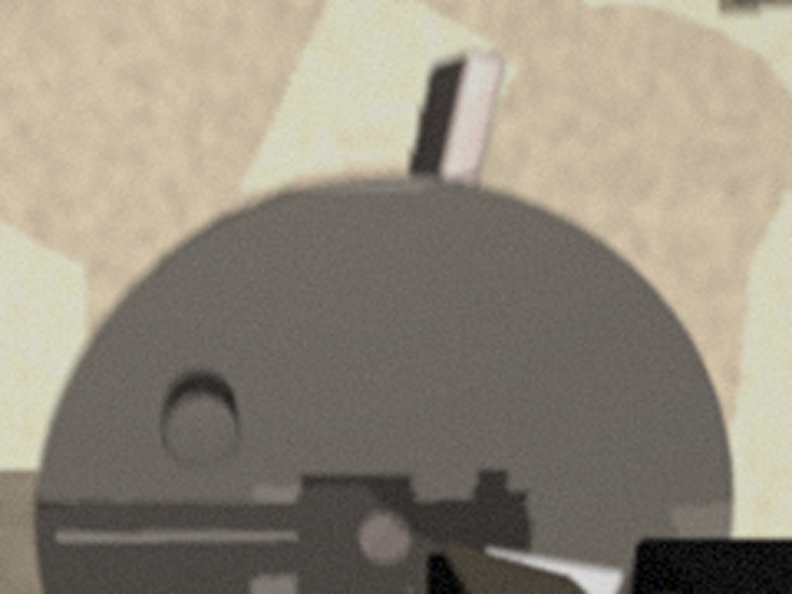

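Post top is at crop (200,427) → (320.6,239.4), giving about (0.5355, -0.152). The fin angle is about 1.405 rad and the post must turn about +2.04 rad.

Emit:
{"op": "play_rows", "data": {
  "motion": [
    [0, 0.1, -0.6, 0],
    [-0.1, 0, -1.4, 0],
    [0, 0, -2.0, 0],
    [0, 0, -2.2, 0],
    [0, 0, -2.2, 0],
    [0, 0, -1.8, 0],
    [0, 0, -1.2, 0],
    [0, 0, -0.7, 0],
    [0, 0, -0.25, 0],
    [0, 0, 0, 0]
  ]
}}

```text
time: 5.45
ee_pos: [0.5347, -0.1484, 0.2364]
tool_rot: [-0.001, 0.704, 0.71, -0.0]
wrist_force: [-0.3, 0.5, 0.3]
width: 0.7
finger_force: 0.0
```

Emit:
{"op": "play_rows", "data": {
  "motion": [
    [0, 0, 0, 0],
    [0, 0, 0, 0],
    [0, 0, 0, 0],
    [0, 0, 0, 0],
    [0, 0, 0, 0],
    [0, 0, 0, 0],
    [0, 0, 0, 0],
    [0, 0, 0, 0],
    [0, 0, 0, 0],
    [0, 0, 0, 0]
  ],
  "fingers": 1
}}

```text
time: 6.28
ee_pos: [0.5349, -0.1494, 0.2367]
tool_rot: [0.0, 0.705, 0.709, 0.0]
wrist_force: [-1.0, 0.7, 0.1]
width: 0.186
finger_force: 30.0
```

```bash
python3 - <<'E'
from h import *
st=manip.read_state(); print(st["ee_pos"],st["tool_rot"],st["width"],st["finger_force"],st["wrist_force"])
c=np.array([.5825,-.1868]); p=st["ee_pos"][:2]-c; print("post ang",np.arctan2(p[1],p[0]),np.hypot(*p))
a0=np.arctan2(p[1],p[0]); tot=1.405+np.pi-a0; r=.058
w=np.array([.4]+[1]*26+[.4]); w=np.r_[w,0,0]; an=a0+np.r_[0,np.cumsum(w)/w.sum()*tot]
X=np.c_[np.cos(an),np.sin(an)]*r*100; X[0]=p*100
X=X.round(2); print(tot); print(np.c_[np.diff(X,axis=0),np.zeros(30),np.diff(an)].round(3).tolist())
E
```

```text
[ 0.53494743 -0.14935625  0.23673506] [9.22507660e-05 7.05011649e-01 7.09195717e-01 3.63687701e-05] 0.18573349448037915 30.0 [-0.99841062  0.72520255  0.12741859]
post ang 2.4745708211165107 0.06052504419952186
2.0720218324732826
[[0.09, -0.29, 0.0, 0.031], [-0.25, -0.38, 0.0, 0.077], [-0.22, -0.38, 0.0, 0.077], [-0.19, -0.41, 0.0, 0.077], [-0.16, -0.42, 0.0, 0.077], [-0.13, -0.43, 0.0, 0.077], [-0.09, -0.44, 0.0, 0.077], [-0.06, -0.44, 0.0, 0.077], [-0.03, -0.45, 0.0, 0.077], [0.01, -0.45, 0.0, 0.077], [0.04, -0.44, 0.0, 0.077], [0.08, -0.44, 0.0, 0.077], [0.11, -0.44, 0.0, 0.077], [0.15, -0.42, 0.0, 0.077], [0.18, -0.41, 0.0, 0.077], [0.21, -0.4, 0.0, 0.077], [0.24, -0.38, 0.0, 0.077], [0.26, -0.36, 0.0, 0.077], [0.3, -0.34, 0.0, 0.077], [0.32, -0.31, 0.0, 0.077], [0.34, -0.29, 0.0, 0.077], [0.37, -0.26, 0.0, 0.077], [0.38, -0.23, 0.0, 0.077], [0.4, -0.21, 0.0, 0.077], [0.41, -0.17, 0.0, 0.077], [0.43, -0.13, 0.0, 0.077], [0.44, -0.11, 0.0, 0.077], [0.17, -0.03, 0.0, 0.031], [0.0, 0.0, 0.0, 0.0], [0.0, 0.0, 0.0, 0.0]]
```

Emit:
{"op": "play_rows", "data": {
  "motion": [
    [0.1, -0.3, 0, 0.03],
    [-0.25, -0.38, 0, 0.077],
    [-0.22, -0.38, 0, 0.077],
    [-0.19, -0.41, 0, 0.077],
    [-0.16, -0.42, 0, 0.077],
    [-0.13, -0.43, 0, 0.077],
    [-0.09, -0.44, 0, 0.077],
    [-0.06, -0.44, 0, 0.077],
    [-0.03, -0.45, 0, 0.077],
    [0.01, -0.45, 0, 0.077]
  ]
}}

```text
time: 7.12
ee_pos: [0.5241, -0.1901, 0.2367]
tool_rot: [-0.001, 0.407, 0.914, 0.0]
wrist_force: [-2.1, 1.6, 3.3]
width: 0.185
finger_force: 30.0
```

Emit:
{"op": "play_rows", "data": {
  "motion": [
    [0.04, -0.44, 0, 0.077],
    [0.08, -0.44, 0, 0.077],
    [0.11, -0.44, 0, 0.077],
    [0.15, -0.42, 0, 0.077],
    [0.18, -0.41, 0, 0.077],
    [0.21, -0.4, 0, 0.077],
    [0.24, -0.38, 0, 0.077],
    [0.26, -0.36, 0, 0.077],
    [0.3, -0.34, 0, 0.077],
    [0.32, -0.31, 0, 0.077]
  ]
}}

```text
time: 7.95
ee_pos: [0.544, -0.2292, 0.2367]
tool_rot: [0.0, 0.034, 0.999, 0.001]
wrist_force: [1.4, 4.1, 1.2]
width: 0.187
finger_force: 30.0
```

Emit:
{"op": "play_rows", "data": {
  "motion": [
    [0.34, -0.29, 0, 0.077],
    [0.37, -0.26, 0, 0.077],
    [0.38, -0.23, 0, 0.077],
    [0.4, -0.21, 0, 0.077],
    [0.41, -0.17, 0, 0.077],
    [0.43, -0.13, 0, 0.077],
    [0.44, -0.11, 0, 0.077],
    [0.17, -0.03, 0, 0.03],
    [0, 0, 0, 0],
    [0, 0, 0, 0]
  ]
}}

```text
time: 8.78
ee_pos: [0.5735, -0.2428, 0.2367]
tool_rot: [0.001, -0.246, 0.969, 0.001]
wrist_force: [2.1, 5.6, 1.5]
width: 0.191
finger_force: 30.0
```

```bash
python3 - <<'E'
from h import *
st=manip.read_state(); print({k:np.round(st[k],3) for k in ("ee_pos","tool_rot","width","finger_force","wrist_force","joints")})
E
```

```text
{'ee_pos': array([ 0.574, -0.243,  0.237]), 'tool_rot': array([ 0.001, -0.246,  0.969,  0.001]), 'width': np.float64(0.191), 'finger_force': np.float64(30.001), 'wrist_force': array([2.125, 5.57 , 1.485]), 'joints': array([-0.524,  0.683,  1.44 ,  0.003,  1.019, -2.594])}
```

Emit:
{"op": "play_rows", "data": {
  "motion": [
    [0, 0, 0, 0],
    [0, 0, 0, 0],
    [0, 0, 0, 0],
    [0, 0, 0.5, 0],
    [0, 0, 1.5, 0],
    [0, 0, 2.5, 0],
    [0, 0, 3.0, -0.05],
    [0, 0, 3.0, -0.1],
    [0.5, 0, 3.0, -0.1],
    [1.0, 0.5, 2.0, -0.1]
  ],
  "fingers": 0.4
}}

```text
time: 9.62
ee_pos: [0.5875, -0.2399, 0.3957]
tool_rot: [0.001, -0.07, 0.998, -0.001]
wrist_force: [0.8, 0.0, -0.4]
width: 0.599
finger_force: 0.0
```

Emit:
{"op": "play_rows", "data": {
  "motion": [
    [1.0, 0.5, 0.5, -0.1],
    [1.2, 0.6, 0, -0.1],
    [1.2, 0.6, 0, -0.1],
    [1.0, 0.5, 0, -0.1],
    [0.8, 0.3, 0, -0.1],
    [0.3, 0.1, 0, -0.08],
    [0, 0, 0, 0],
    [0, 0, 0, 0],
    [0, 0, 0, 0],
    [0, 0, 0, 0]
  ]
}}

```text
time: 10.45
ee_pos: [0.6427, -0.2133, 0.3969]
tool_rot: [0.0, 0.214, 0.977, -0.0]
wrist_force: [-0.1, -0.2, -0.5]
width: 0.598
finger_force: 0.0
```

```bash
python3 - <<'E'
from h import *
import pickle
s=cam("wrist"); cv2.imwrite("pics/w4.png",s["img"]); pickle.dump(s,open("w4.pkl","wb"))
print(manip.read_state()["ee_pos"],manip.read_state()["tool_rot"])
E
```

```text
[ 0.64271083 -0.21329435  0.39690908] [ 2.85998644e-05  2.14330873e-01  9.76761115e-01 -4.12181307e-06]
```

View pics/w4.png

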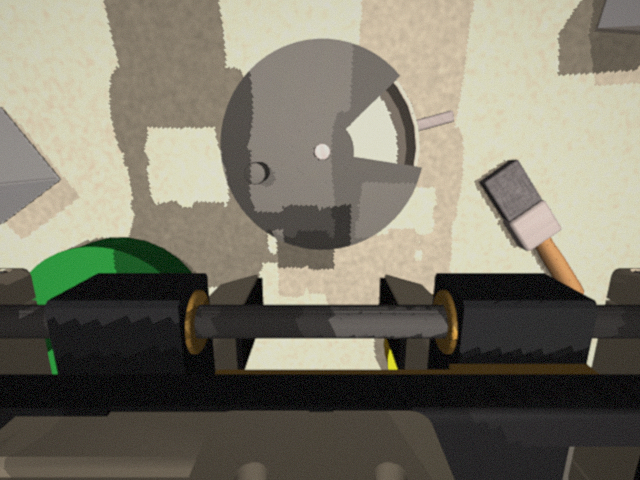

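The cut-out's outer corners are at (399,76) and (420,167), the pin at (322,152), and the fin top runs from (419,126) to (453,117).

```bash
python3 - <<'E'
from h import *
import pickle
s=pickle.load(open("w4.pkl","rb"))
c=onz(s,322,152,.052)
# rim fit
h=np.array([[dep(s,u,v)[2] if s["z_map"][v,u]>0 else 0 for u in range(210,440)] for v in range(25,255)])
m=((h>.047)&(h<.058)).astype(np.uint8)
cn=max(cv2.findContours(m,0,cv2.CHAIN_APPROX_NONE)[0],key=cv2.contourArea)[:,0]+[210,25]
P=np.array([onz(s,u,v,.052)[:2] for u,v in cn]); r=np.hypot(*(P-c[:2]).T); P=P[(r>.085)&(r<.095)]
A=np.c_[2*P,np.ones(len(P))]; x=np.linalg.lstsq(A,(P**2).sum(1),rcond=None)[0]
print("axis",c,"rim",x[:2],np.sqrt(x[2]+x[0]**2+x[1]**2),len(P)); c=np.r_[x[:2],0]
a=lambda u,v,z:(lambda d:(round(float(np.arctan2(d[1],d[0])),4),round(float(np.hypot(d[0],d[1])),4)))(onz(s,u,v,z)-c)
print(a(399,76,.052),a(420,167,.052),"fin",a(453,117,.046),a(419,126,.046),"post",a(258,171,.082),"pin",a(322,152,.052))
# cut-out bounds by angle at radius 60-80mm, colour-free: cover depth mask
for rr in(.05,.06,.07,.08):
    res=[]
    K=np.array(s["mtx"])
    for t in np.arange(.7,2.2,.005):
        q=s["Rm"].T@(np.array([c[0]+rr*np.cos(t),c[1]+rr*np.sin(t),.052])-s["p"]); u=K[0,0]*q[0]/-q[2]+K[0,2]; v=K[1,1]*-q[1]/-q[2]+K[1,2]
        res.append(dep(s,round(u),round(v))[2]<.045)
    i=np.where(res)[0]; print(rr,.7+.005*i[0],.7+.005*i[-1],.7+.0025*(i[0]+i[-1]))
E
```

```text
axis [ 0.5826201  -0.18601824  0.052     ] rim [ 0.58201716 -0.18616128] 0.08968731015746434 505
(1.8963, 0.0896) (0.9878, 0.0891) fin (1.3883, 0.1194) (1.3874, 0.0891) post (-1.7116, 0.0541) pin (0.2329, 0.0006)
0.05 0.985 1.89 1.4375
0.06 0.9949999999999999 1.895 1.4449999999999998
0.07 0.9949999999999999 1.89 1.4425
0.08 0.99 1.895 1.4425
```

Emit:
{"op": "play_rows", "data": {
  "motion": [
    [-0.4, -0.2, 0, -0.12],
    [-0.8, -0.4, 0, -0.12],
    [-1.0, -0.4, 0, -0.12],
    [-1.0, -0.4, 0, -0.12],
    [-1.0, -0.4, -0.5, -0.12],
    [-1.0, -0.4, -1.0, -0.12],
    [-0.8, -0.4, -1.5, -0.12],
    [-0.5, -0.3, -1.5, -0.12],
    [-0.3, -0.1, -1.5, -0.12],
    [0, 0, -1.5, -0.12]
  ]
}}

```text
time: 11.33
ee_pos: [0.5742, -0.2435, 0.3215]
tool_rot: [0.0, 0.731, 0.683, -0.0]
wrist_force: [1.0, -0.0, -0.6]
width: 0.598
finger_force: 0.0
```

Emit:
{"op": "play_rows", "data": {
  "motion": [
    [0, 0, -1.5, -0.09],
    [0, 0, -1.5, 0],
    [0, 0, -1.5, 0],
    [0, 0, -1.5, 0],
    [0, 0, -1.2, 0],
    [0, 0, -0.8, 0],
    [0, 0, -0.5, 0],
    [0, 0, 0, 0],
    [0, 0, 0, 0],
    [0, 0, 0, 0]
  ]
}}

```text
time: 12.17
ee_pos: [0.5753, -0.2432, 0.2376]
tool_rot: [0.001, 0.759, 0.651, 0.0]
wrist_force: [0.9, 0.9, -0.7]
width: 0.603
finger_force: 0.0
```

Emit:
{"op": "play_rows", "data": {
  "motion": [
    [0, 0, 0, 0],
    [0, 0, 0, 0],
    [0, 0, 0, 0],
    [0, 0, 0, 0],
    [0, 0, 0, 0],
    [0, 0, 0, 0],
    [0, 0, 0, 0],
    [0, 0, 0, 0],
    [0, 0, 0, 0],
    [0, 0, 0, 0]
  ],
  "fingers": 1
}}

```text
time: 13.0
ee_pos: [0.575, -0.243, 0.2367]
tool_rot: [0.0, 0.759, 0.651, 0.0]
wrist_force: [0.0, -0.3, 0.2]
width: 0.186
finger_force: 30.0
```

Emit:
{"op": "play_rows", "data": {
  "motion": [
    [-0.1, 0, 0, -0.02],
    [-0.1, 0, 0, -0.02],
    [-0.1, 0.05, 0, -0.01],
    [-0.05, 0, 0, 0],
    [0, 0, 0, 0],
    [0, 0, 0, 0],
    [0, 0, 0, 0],
    [0, 0, 0, 0],
    [0, 0, 0, 0],
    [0, 0, 0, 0]
  ]
}}

```text
time: 13.83
ee_pos: [0.5717, -0.2425, 0.2367]
tool_rot: [0.0, 0.775, 0.632, 0.0]
wrist_force: [3.1, 0.3, 0.2]
width: 0.189
finger_force: 30.0
```

Emit:
{"op": "play_rows", "data": {
  "motion": [
    [0, 0, 0, 0],
    [0, 0, 0, 0],
    [0, 0, 0, 0],
    [0, 0, 0.5, 0],
    [0, 0, 1.5, 0],
    [0, 0, 2.5, 0.06],
    [0, 0, 3.0, 0.12],
    [0, 0, 3.0, 0.12],
    [0.5, 0, 3.0, 0.12],
    [1.0, 0.5, 2.0, 0.12]
  ],
  "fingers": 0.4
}}

```text
time: 14.67
ee_pos: [0.586, -0.2382, 0.3957]
tool_rot: [0.002, 0.576, 0.817, -0.0]
wrist_force: [0.6, -0.2, 0.8]
width: 0.601
finger_force: 0.0
```

Emit:
{"op": "play_rows", "data": {
  "motion": [
    [1.0, 0.5, 0.5, 0.12],
    [1.2, 0.6, 0, 0.12],
    [1.2, 0.6, 0, 0.12],
    [1.0, 0.5, 0, 0.12],
    [0.8, 0.3, 0, 0.12],
    [0.3, 0.1, 0, 0.12],
    [0, 0, 0, 0.08],
    [0, 0, 0, 0],
    [0, 0, 0, 0],
    [0, 0, 0, 0]
  ]
}}

```text
time: 15.5
ee_pos: [0.6414, -0.2116, 0.3969]
tool_rot: [-0.0, 0.216, 0.976, 0.0]
wrist_force: [-0.2, -0.7, -0.5]
width: 0.599
finger_force: 0.0
```

```bash
python3 - <<'E'
from h import *
s=cam("wrist"); c=np.array([.5822,-.1861])
st=manip.read_state(); print(st["ee_pos"],st["tool_rot"])
K=np.array(s["mtx"])
def px(P): q=s["Rm"].T@(np.array(P)-s["p"]); return round(K[0,0]*q[0]/-q[2]+K[0,2]),round(K[1,1]*q[1]/q[2]+K[1,2])
for rr in(.05,.06,.07,.08):
    t=np.arange(.7,2.2,.005)
    i=np.where([dep(s,*px([c[0]+rr*np.cos(a),c[1]+rr*np.sin(a),.052]))[2]<.045 for a in t])[0]; print(rr,t[i[0]],t[i[-1]],(t[i[0]]+t[i[-1]])/2)
for rr in(.1,.105,.11,.115):
    t=np.arange(1.1,1.7,.005); i=np.where([dep(s,*px([c[0]+rr*np.cos(a),c[1]+rr*np.sin(a),.046]))[2]>.040 for a in t])[0]; print("fin",rr,t[i[0]],t[i[-1]],(t[i[0]]+t[i[-1]])/2)
E
```

```text
[ 0.64135436 -0.21161314  0.39691047] [4.53266758e-05 2.15806800e-01 9.76436082e-01 2.26920826e-05]
0.05 0.9550000000000002 1.855000000000001 1.4050000000000007
0.06 0.9400000000000002 1.855000000000001 1.3975000000000006
0.07 0.9450000000000002 1.850000000000001 1.3975000000000006
0.08 0.9450000000000002 1.8450000000000009 1.3950000000000005
fin 0.1 1.3499999999999948 1.4499999999999926 1.3999999999999937
fin 0.105 1.2749999999999964 1.4499999999999926 1.3624999999999945
fin 0.11 1.3549999999999947 1.4449999999999927 1.3999999999999937
fin 0.115 1.2749999999999964 1.4449999999999927 1.3599999999999945
```

Emit:
{"op": "play_rows", "data": {
  "motion": [
    [-0.4, 1.2, 0, 0.02],
    [-0.8, 2.4, 0, 0],
    [-1.2, 3.5, 0, 0],
    [-1.2, 3.6, 0, 0],
    [-1.2, 3.6, 0, 0],
    [-1.2, 3.6, 0, 0],
    [-1.2, 3.6, 0, 0],
    [-1.2, 3.6, 0, 0],
    [-1.2, 3.6, 0, 0],
    [-1.2, 3.5, 0, 0]
  ]
}}

```text
time: 16.38
ee_pos: [0.5325, 0.112, 0.3971]
tool_rot: [0.0, 0.206, 0.979, 0.0]
wrist_force: [0.7, 0.4, 0.6]
width: 0.602
finger_force: 0.0
```

Emit:
{"op": "play_rows", "data": {
  "motion": [
    [-0.9, 2.4, -0.5, 0],
    [-0.7, 1.4, -1.0, 0],
    [0, 0, -1.2, 0],
    [0, 0, -1.2, 0],
    [0, 0, -1.0, 0],
    [0, 0, -0.5, 0],
    [0, 0, 0, 0],
    [0, 0, 0, 0],
    [0, 0, 0, 0],
    [0, 0, 0, 0]
  ]
}}

```text
time: 17.22
ee_pos: [0.5178, 0.1483, 0.3434]
tool_rot: [0.001, 0.205, 0.979, 0.0]
wrist_force: [0.2, -0.1, -0.2]
width: 0.6
finger_force: 0.0
```

```bash
python3 - <<'E'
from h import *
s=cam("wrist"); cv2.imwrite("pics/w5.png",s["img"])
st=manip.read_state(); print(st["ee_pos"],st["tool_rot"])
h=cv2.cvtColor(s["img"],cv2.COLOR_BGR2HSV); m=((h[...,0]>8)&(h[...,0]<35)&(h[...,1]>110)).astype(np.uint8); m[270:]=0
n,l,stt,ce=cv2.connectedComponentsWithStats(m)
for i in range(1,n):
    if stt[i,4]>100: print(stt[i],ce[i],onz(s,*ce[i],.054),dep(s,*ce[i]))
E
```

```text
[0.51773814 0.14835972 0.3433243 ] [5.94044888e-04 2.05156656e-01 9.78728935e-01 2.54054989e-04]
[315 211  37  42 983] [333.19226857 232.52390641] [0.51654234 0.15818854 0.054     ] [0.51646033 0.15821003 0.05437107]
```

View pics/w5.png

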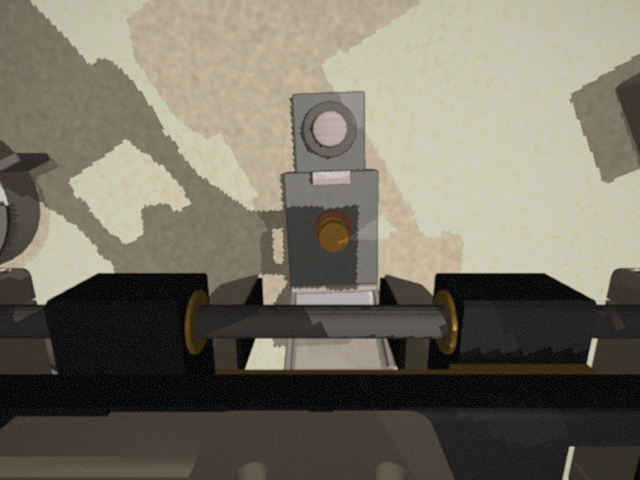

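The pull's head is centred near (333,236), giving about (0.519, 0.157).

Emit:
{"op": "play_rows", "data": {
  "motion": [
    [0.1, 0.4, -0.6, 0],
    [0, 0.45, -1.4, 0],
    [0, 0, -2.0, 0],
    [0, 0, -2.2, 0],
    [0, 0, -2.2, 0],
    [0, 0, -2.0, 0],
    [0, 0, -1.3, 0],
    [0, 0, -0.8, 0],
    [0, 0, -0.4, 0],
    [0, 0, 0, 0]
  ]
}}

```text
time: 18.1
ee_pos: [0.5185, 0.1571, 0.2131]
tool_rot: [-0.0, 0.205, 0.979, -0.0]
wrist_force: [-1.0, -0.2, -0.3]
width: 0.599
finger_force: 0.0
```

Emit:
{"op": "play_rows", "data": {
  "motion": [
    [0, 0, 0, 0],
    [0, 0, 0, 0],
    [0, 0, 0, 0],
    [0, 0, 0, 0],
    [0, 0, 0, 0],
    [0, 0, 0, 0],
    [0, 0, 0, 0],
    [0, 0, 0, 0],
    [0, 0, 0, 0],
    [0, 0, 0, 0]
  ],
  "fingers": 1
}}

```text
time: 18.93
ee_pos: [0.5187, 0.157, 0.214]
tool_rot: [0.0, 0.205, 0.979, 0.0]
wrist_force: [0.5, -0.3, 4.3]
width: 0.245
finger_force: 30.0
```

Emit:
{"op": "play_rows", "data": {
  "motion": [
    [0, 0, 0.4, 0],
    [0, 0, 0.8, 0],
    [0, 0, 1.4, 0],
    [0, 0, 2.0, 0],
    [0, 0, 2.4, 0],
    [0, 0, 2.4, 0],
    [0, 0, 2.0, 0],
    [0, 0, 1.4, 0],
    [0, 0, 0.8, 0],
    [0, 0, 0.4, 0]
  ]
}}

```text
time: 19.77
ee_pos: [0.5185, 0.157, 0.3551]
tool_rot: [0.001, 0.205, 0.979, 0.0]
wrist_force: [-0.1, 0.8, -0.8]
width: 0.248
finger_force: 30.0
```

Emit:
{"op": "play_rows", "data": {
  "motion": [
    [0.3, -1.0, 0.3, 0.02],
    [0.5, -2.0, 0.3, 0.03],
    [0.7, -3.0, 0, 0.03],
    [0.9, -3.4, 0, 0.03],
    [0.9, -3.5, 0, 0.03],
    [0.9, -3.5, 0, 0.03],
    [0.9, -3.5, 0, 0.03],
    [0.8, -3.4, 0, 0.03],
    [0.7, -2.8, 0, 0.01],
    [0.4, -1.5, 0, 0]
  ]
}}

```text
time: 20.6
ee_pos: [0.5887, -0.1223, 0.3584]
tool_rot: [-0.001, 0.087, 0.996, -0.0]
wrist_force: [-0.6, 0.2, -0.7]
width: 0.251
finger_force: 30.0
```

Emit:
{"op": "play_rows", "data": {
  "motion": [
    [0.3, -1.0, -0.4, 0],
    [0, 0, -0.8, 0],
    [0, 0, -1.4, 0],
    [0, 0, -1.4, 0],
    [0, 0, -1.0, 0],
    [0, 0, -0.6, 0],
    [0, 0, 0, 0],
    [0, 0, 0, 0],
    [0, 0, 0, 0],
    [0, 0, 0, 0]
  ]
}}

```text
time: 21.43
ee_pos: [0.5917, -0.1289, 0.3046]
tool_rot: [0.001, 0.086, 0.996, -0.0]
wrist_force: [-0.0, -0.1, -1.7]
width: 0.249
finger_force: 30.0
```

```bash
python3 - <<'E'
from h import *
s=cam("wrist"); cv2.imwrite("pics/w6.png",s["img"]); st=manip.read_state(); print(st["ee_pos"],st["tool_rot"],st["width"])
E
```

```text
[ 0.59169223 -0.12895264  0.30450588] [ 7.37798198e-04  8.62626788e-02  9.96272147e-01 -1.22076713e-04] 0.25149358595988214
```

View pics/w6.png

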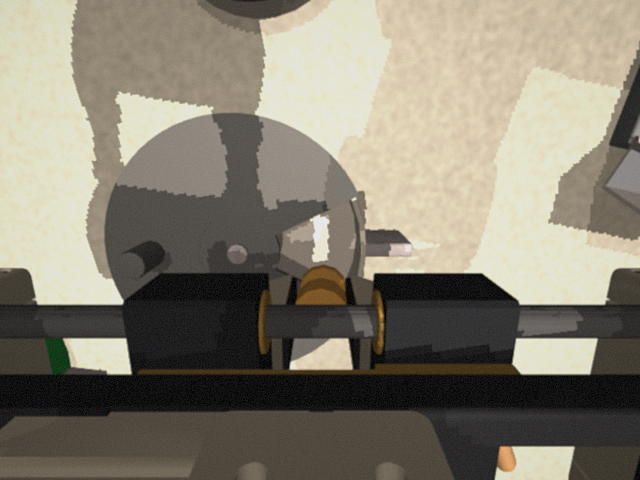

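The pull is held upright over the cut-out.

Emit:
{"op": "play_rows", "data": {
  "motion": [
    [0, 0, -0.5, 0],
    [0, 0, -1.0, 0],
    [0, 0, -1.3, 0],
    [0, 0, -1.3, 0],
    [0, 0, -1.1, 0],
    [0, 0, -0.9, 0],
    [0, 0, -0.6, 0],
    [0, 0, -0.4, 0],
    [0, 0, 0, 0],
    [0, 0, 0, 0]
  ]
}}

```text
time: 22.32
ee_pos: [0.5917, -0.1291, 0.2328]
tool_rot: [0.0, 0.086, 0.996, -0.0]
wrist_force: [0.2, -0.4, -0.1]
width: 0.25
finger_force: 30.0
```

Emit:
{"op": "play_rows", "data": {
  "motion": [
    [0, 0, 0, 0],
    [0, 0, 0, 0],
    [0, 0, 0, 0],
    [0, 0, 0, 0],
    [0, 0, 0, 0],
    [0, 0, 0, 0],
    [0, 0, 0, 0],
    [0, 0, 0.5, 0],
    [0, 0, 1.0, 0],
    [0, 0, 1.5, 0]
  ],
  "fingers": 0.45
}}

```text
time: 23.15
ee_pos: [0.5912, -0.1289, 0.2626]
tool_rot: [-0.001, 0.086, 0.996, 0.0]
wrist_force: [-0.4, 0.8, 0.1]
width: 0.548
finger_force: 0.0
```

Emit:
{"op": "play_rows", "data": {
  "motion": [
    [0, 0, 2, 0],
    [0, 0, 3, 0],
    [0.5, 0, 3, 0],
    [1, 0, 2.5, 0],
    [1.5, 0, 1.5, 0],
    [1.5, 0, 0.5, 0],
    [1, 0, 0, 0],
    [0.5, 0, 0, 0],
    [0, 0, 0, 0],
    [0, 0, 0, 0]
  ]
}}

```text
time: 23.98
ee_pos: [0.6512, -0.1289, 0.3875]
tool_rot: [-0.0, 0.086, 0.996, 0.0]
wrist_force: [0.4, -0.2, -0.2]
width: 0.55
finger_force: 0.0
```

```bash
python3 - <<'E'
from h import *
s=cam("wrist"); t=cam("top"); st=manip.read_state(); print(st["ee_pos"],st["wrist_force"])
cv2.imwrite("pics/f.png",np.hstack([cv2.resize(s["img"],(480,360)),cv2.resize(t["img"][180:315,230:350],(320,360))]))
c=np.array([.5822,-.1861]); K=np.array(s["mtx"])
def px(P): q=s["Rm"].T@(np.array(P)-s["p"]); return round(K[0,0]*q[0]/-q[2]+K[0,2]),round(K[1,1]*q[1]/q[2]+K[1,2])
for rr in(.05,.06,.07):
    a=np.arange(.7,2.2,.005); i=np.where([dep(s,*px([c[0]+rr*np.cos(b),c[1]+rr*np.sin(b),.052]))[2]<.046 for b in a])[0]; print(rr,a[i[0]],a[i[-1]],(a[i[0]]+a[i[-1]])/2)
E
```

```text
[ 0.65102172 -0.12901861  0.38754449] [0.37401106 0.13061454 1.1608578 ]
0.05 0.9500000000000002 1.835000000000001 1.3925000000000005
0.06 0.9500000000000002 1.835000000000001 1.3925000000000005
0.07 0.9500000000000002 1.840000000000001 1.3950000000000005
```

View pics/f.png

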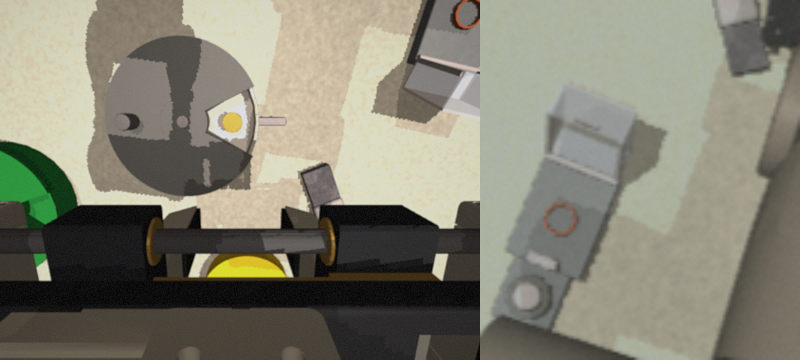

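The pull is inside the marked compartment at (231,122), the cut-out is in line with the fin, the nest is empty and the lid is open. Handing in now.

```bash
python3 -c "
from bench import manip; print(manip.finish_job())"
```

```text
the job is handed in; nothing more can be done
None
```

The job is done and handed in at about 24 s: the lid is open, the cut-out is over the finned compartment (measured within about 0.01 rad), the drawer pull is inside it, and I did not go near the tank, tub or brush.

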